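# Set the light sensor over the sample on a spring-return reader boom

### The arm

A 6-joint arm with a two-finger parallel gripper is mounted at the origin on the work surface. World frame = base frame: x ahead of the robot, y to its left, z up, the work surface at z = 0. Lengths are in mm, angles in rad, forces in N, time in s.
With the tool pointing down it reaches from about 275 to 1000 mm from the base axis. Payload 8.4 kg.
Tool frame: the origin (TCP) lies midway between the tips of the shut fingers; the grasp point (between the pads) lies 19 mm behind it; z points along the fingers, y is the direction in which the jaws open and shut (so a half turn about z gives the same grasp; the last joint's range is limited). The gripper opens to 85 mm and grips with 20 to 120 N. Pads are 22 mm wide; open, the fingers measure 114 mm over their backs; the gripper's body (76 mm by 85 mm) begins 54 mm behind the grasp point. The pads swing forward as they close: fully open they stand 13 mm farther back than shut.
Start: joints at [1.118, 0.353, 1.633, -0, 1.155, -0.002], TCP at [272.303, 562.565, 231.281] pointing down, gripper open.
Joint ranges: [-2.63, 2.63], [-0.92, 2.1], [0.06, 2.66], [-1.3, 4.44], [0, 2.69], [-3.02, 3.02]. Speed limits (rad/s): [2.22, 2.22, 2.79, 3.14, 3.14, 3.14].

### API

Orientations are given as [roll, pitch, yaw] about the fixed x, y, z axes, in that order (R = Rz(yaw) Ry(pitch) Rx(roll)).
In Python, from rig import * gives the robot as it stands.
- The arm moves only by the tool play_rows, never from a script. Its argument "moves" is a list of rows, each a list of 3 entries, a list of its own where there are three numbers: the shift along the tool's x, y, z in m, then the turn, a rotation vector about the tool's x, y, z in rad, then the opening in per cent of the stroke, from 0 (shut) to 100 (fully open). In form: [[[x, y, z], [rx, ry, rz], fingers], ...]. A call has 1 to 20 rows; each row shifts and turns the commanded pose from where the row before left it, along the tool's axes as they then stand; what a row does not reach is not made up. A row lasts 1/10 s, in which the tool goes at most 50 mm and 8.59 degrees, less where a joint would pass 70% of its speed; a pose out of reach is approached as far as the arm can. A call is refused whole if a number of a shift passes 0.05 or a number of a turn 0.15, either way. A call with a gripper value outside its range is refused whole. The fingers move at their own pace and stop on an object; "squeeze" is the grip in N (left out, the last holds). Time passes only in rows, so rows that do not move let the fingers close. It gives the time, the measured TCP pose, the force and the opening at its end, in the units of the state.
- sense(): the state, without advancing time (a new reading comes with each control period).
- grab_frame(name): name is "side" or "top"; returns a dict with "pixels" (384x512x3 uint8, red, green, blue), "intrinsics" (3x3 intrinsics, pixels), "R" (3x3) and "t" (3): a world point X has camera coordinates R X + t. Camera axes: x right, y down, z forward; pixel columns grow to the right and rows downward; lengths in mm; the calibration is good to about 2 mm. A picture is of the moment at which its call begins. There is no depth.
- sign_off(): hands the job in, once; it reports no verdict.
The state is a dict: "clock": time; "qpos": joint angles; "qvel": joint speeds; "joint_efforts": joint torques, N m; "eef_pos": TCP position; "tcp_rot": TCP orientation; "contact_force": force on the tool from outside, world axes, zero at the start; "wrist_torque": the same for the moment, N m; "opening": opening from 0.0 (shut) to 1.0 (fully open).
Only numpy, scipy, OpenCV 4.12 (cv2) and the standard library are available. Lean on these libraries where they do the work, as an engineer would, in place of code of your own. Each camera call takes 0.05 s, during which the arm holds its last target. There are 200 camera calls.

### The job

Take the blue light-sensor module out of its white parking block and plug it fully home into the socket at the tip of the reader's boom, then let go of it while the boom is still stowed. Then squeeze the boom's grip block so that the orange lock button is pressed in, draw the boom out until its yellow pointer stands at the red mark on the scale, and finish while still holding it there, at rest, with the button squeezed in. Leave the red mark, the tube rack, the marker pen and the tip box where they are.

Things in the scene. Friction and masses are not known exactly. Their poses are not given: they have to be found in the camera images.
- module: Blue sensor module, loose, 80 g. Head 26 (own x) x 36 (y) x 45 mm tall; below it a black plug 14 (x) x 22 (y) mm, 24 mm long, its last 9 mm stepped in to 11 x 19 at the end. Origin: centre of the head's underside (shoulder), z up. Starts upright in the parking block, shoulder on its top, 34 mm above the bench. May be plugged in either way round (half a turn about z).
- holder: White parking block, fixed, 70 mm (own x) by 80 mm (own y) by 34 mm high, with a loose 18 by 26 mm hole, 28 mm deep, in the middle of its top. Origin: centre of its underside, on the bench. The module in it has the same yaw.
- stand: Fixed reader stand. Origin on the bench below the stowed boom's grip block; boom extends along own +y. In mm: white base x -45..75, y -180..260, 12 high; grey sleeve x -10..10, y -170..-48, top 108; dark lock keeper x 8..30, y -66..-54, top 112; green tube rack under the boom's tip x -25..25, y 60..245, top 53; aluminium scale bar, black ticks each 10 mm, x 40..65, y 75..250, top 50.
- socket (a point): Centre of the socket's mouth at the boom's tip: top face, 100 mm above the bench, of a white block 44 x 44 x 24 mm with a through hole 18 (own x) x 26 (own y) mm, chamfered 4 mm. 90 mm along own +y from the grip block's centre; moves with the boom. Axes as the stand's: y the way the boom extends, z up. A seated module has its origin here, shoulder on the block, its y along the boom.
- grip (a point): Where to squeeze: centre of the grey grip block's squeezed width, 95 mm above the bench; moves with the boom; axes as the stand's. Block 40 mm long (own y), 70 to 115 mm above the bench, 30 mm wide (own x) plus the orange button 8 mm out of its +x side: 38 mm, 32 mm squeezed. From above, one finger on the button, the other on the plain -x side.
- lock_button: Orange lock button on the grip block's +x side, 28 mm long (own y), 79 to 111 mm above the bench; rides on the boom. Its origin lies on the bench at the stand's origin, shifted with boom and button, so find the button by grip.
- lock (a joint): Travel of the lock button into the grip block, along own -x: 0 out (locked), 0.006 m fully in. It takes 4 N to start and 7 N to push fully in, and springs out when released. Its latch clears the keeper from about 0.0035 m. While it is out the stowed boom cannot be drawn.
- boom (a joint): Extension of the boom along own +y: 0 stowed, 0.14 m fully out. A spring pulls it back with about 1.5 N stowed to 3 N out, so it runs back if let go.
- pointer (a point): Tip of the yellow pointer that hangs from the tip block over the scale bar, 57 mm above the bench; moves with the boom. The pointer arm sticks out on the +x side of the tip block, its top 83 mm above the bench.
- rider (a joint): Setting of the red mark along the scale: it equals the boom extension (m) at which the pointer stands exactly at the mark; 0.06 to 0.12. Stiff: about 20 N moves it.
- mark (a point): Centre of the red mark, a red bar 29 by 4 mm lying across the scale bar, 54 mm above the bench. Axes as the stand's. The pointer stands at the mark when it is directly above it, at the same own y.
- tube_rack: Blue tube rack, loose, 100 by 120 mm, 60 mm high, with two capped tubes up to 112 mm. Bystander. Origin: centre of its underside.
- marker: Black marker pen lying on the bench, loose, 135 mm long (own x), 12 mm thick. Bystander. Origin: on the bench, below its middle.
- tip_box: White pipette-tip box with a cream lid, loose, 88 by 123 mm, 72 mm high. Bystander. Origin: centre of its underside.
Not all that is in view belongs to the job. What is meant by the module is not green, pink or purple, and is the smaller of those in its own colour.

How it is judged (in metres and radians):
On the way, in this order (a step that is already met when the one before it is completed fails the run):
1. the module is plugged fully home in the boom's socket and let go, the boom still stowed (horizontal distance between module and socket below 0.004 m and z of module in the frame of socket between -0.003 and 0.003 m and angle between the x axis of module and the x axis of socket, either way round below 0.2 rad and angle between the z axis of module and the z axis of socket, either way round below 0.08 rad and contact force between the fingers and module below 0.2 N and value of joint boom below 0.01 m), for 0.2 s.
2. the lock button is squeezed in and the boom is drawn out at least 30 mm (value of joint lock above 0.0035 m and value of joint boom above 0.03 m), for 0.1 s.
At the end, for the whole second after the job is handed in: The module is still fully seated in the socket (within 4 mm sideways, 3 mm in height, upright); the pointer is within 5 mm of the red mark along the scale and at rest (under 10 mm/s); the fingers still hold the lock button in by at least 4 mm, pressing on it with more than 3 N (horizontal distance between module and socket below 0.004 m and z of module in the frame of socket between -0.003 and 0.003 m and angle between the x axis of module and the x axis of socket, either way round below 0.2 rad and angle between the z axis of module and the z axis of socket, either way round below 0.08 rad and y of pointer in the frame of mark between -0.005 and 0.005 m and value of joint lock above 0.004 m and contact force between the fingers and lock_button above 3 N and velocity of joint boom between -0.01 and 0.01 m/s); the arm keeps its last pose, push and grip.
It fails at once if the red mark was shifted by more than 5 mm (distance of mark from where it was at the start of the episode above 0.005 m).
It fails at once if the tube rack was shifted by more than 20 mm (distance of tube_rack from where it was at the start of the episode above 0.02 m).
It fails at once if the marker pen was shifted by more than 20 mm (distance of marker from where it was at the start of the episode above 0.02 m).
It fails at once if the tip box was shifted by more than 20 mm (distance of tip_box from where it was at the start of the episode above 0.02 m).
It also fails if it takes over 51 s, if anything falls off the work surface, if the arm or the gripper's body presses on something with over 40 N, if the wrist force passes 120 N, or if a joint passes its speed limit or range.

## Working session

There is one attempt and no reset: what is moved stays moved. The work goes in short steps, Python scripts to look and compute and a tool call to move; the robot and the scene stay as the last step left them, time stands still between calls to the robot, and variables do not carry over. Pictures are saved under pics/ and viewed, about 8 in all and at most 12, crops included, and the job is handed in when it is done.

Besides the shell and the picture viewer there is one more tool, called after "Request:" as name(argument=value, ...) on one line, values as JSON. play_rows: Moves the arm, as the interface text tells. Its arguments: {"type":"object","properties":{"moves":{"type":"array"},"squeeze":{"type":"number"}},"required":["moves"]}

```bash
mkdir -p pics
python3 - <<'E'
from rig import *
import cv2
s=sense();print(s)
for n in("side","top"):
    f=grab_frame(n);cv2.imwrite(f"pics/{n}0.png",f["pixels"][:,:,::-1]);print(n,f["intrinsics"],f["R"],f["t"])
E
```

```text
{'clock': 0.0, 'qpos': array([ 1.11761570e+00,  3.53654885e-01,  1.63416536e+00,  9.24894406e-06,
        1.15520725e+00, -2.39681644e-03]), 'qvel': array([-0.00035301, -0.00149784,  0.00117137,  0.0009843 , -0.00312288,
       -0.00163034]), 'joint_efforts': array([-1.78270202e-03, -6.05251551e+01, -3.42074847e+01, -8.98556254e-05,
        9.31883493e-03,  4.70479335e-06]), 'eef_pos': array([272.07216814, 562.12083642, 230.54412008]), 'tcp_rot': array([-3.14015783e+00, -1.18953296e-05,  2.69080510e+00]), 'contact_force': array([0.70292664, 0.26171515, 0.46347897]), 'wrist_torque': array([ 0.00911388,  0.0108629 , -0.00504465]), 'opening': 1.000803441999423}
side [[424.80173233   0.         258.52507142]
 [  0.         424.80173233 195.00837631]
 [  0.           0.           1.        ]] [[-0.99975817 -0.01696613 -0.01399086]
 [-0.00206343  0.70578301 -0.70842507]
 [ 0.02189374 -0.70822489 -0.70564734]] [ 553.97236308   15.37090244 1019.54043649]
top [[429.56864098   0.         262.04957853]
 [  0.         429.56864098 188.4935627 ]
 [  0.           0.           1.        ]] [[-0.00448819 -0.99998582 -0.00286561]
 [-0.97430351  0.00501821 -0.22518323]
 [ 0.22519442  0.00178131 -0.97431222]] [ 63.14804374 574.84431746 923.01591232]
```

View pics/top0.png

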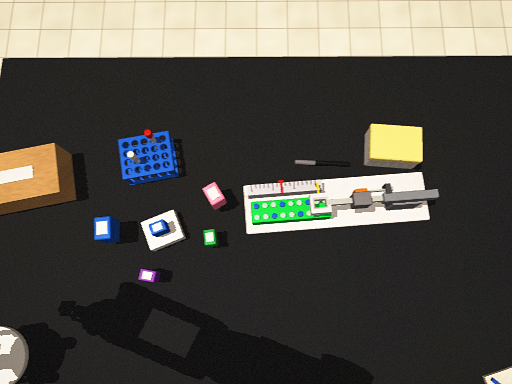

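View pics/side0.png

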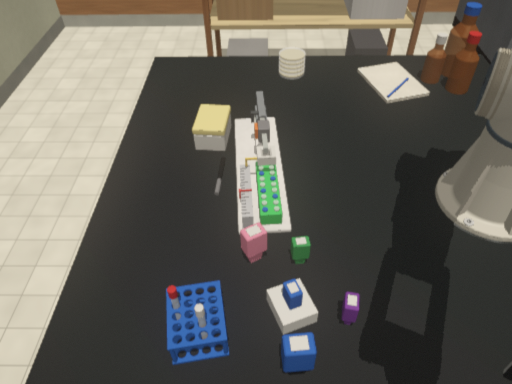

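Run:
```python
import cv2,numpy as np
t=cv2.imread("pics/top0.png");s=cv2.imread("pics/side0.png")
c=lambda im,x,y,w,h,W,H:cv2.resize(im[y:y+h,x:x+w],(W,H),interpolation=cv2.INTER_CUBIC)
a=c(t,240,165,200,75,800,300)
b=np.hstack([c(t,85,200,100,75,400,300),c(s,235,265,100,75,400,300)])
cv2.imwrite("pics/c1.png",np.vstack([a,b]))
```

```text
(no output)
```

View pics/c1.png

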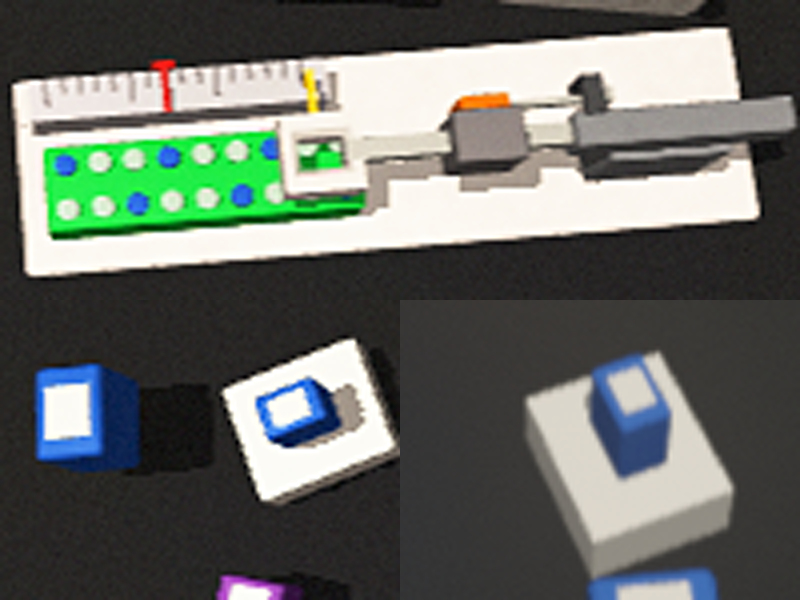

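```bash
cat > h.py <<'E'
from rig import *
import numpy as np,cv2
from scipy.optimize import least_squares
from scipy.spatial.transform import Rotation as Ro
def proj(f,X):
    c=np.asarray(X,float)@f["R"].T+f["t"]; p=c@f["intrinsics"].T; return p[:,:2]/p[:,2:]
def ray(f,uv,z):
    d=f["R"].T@np.linalg.solve(f["intrinsics"],[uv[0],uv[1],1.]); o=-f["R"].T@f["t"]
    return o+d*(z-o[2])/d[2]
def world(p,P):
    c,s=np.cos(p[2]),np.sin(p[2]); P=np.asarray(P,float)
    return np.c_[p[0]+c*P[:,0]-s*P[:,1],p[1]+s*P[:,0]+c*P[:,1],P[:,2]]
def own(p,X): 
    c,s=np.cos(p[2]),np.sin(p[2]); d=np.asarray(X)[:2]-p[:2]; return np.array([c*d[0]+s*d[1],-s*d[0]+c*d[1]])
def fit(obs,p0):  # obs: list of (frame,P,uv)
    fn=lambda p:np.concatenate([(proj(f,world(p,P))-uv).ravel() for f,P,uv in obs])
    r=least_squares(fn,p0,loss="soft_l1"); return r.x,fn(r.x).reshape(-1,2)
E
python3 - <<'E'
from h import *
T=grab_frame("top");S=grab_frame("side")
ct=lambda a,ox,oy,sy=0:np.array([[ox+(x+.5)/4-.5,oy+(y-sy+.5)/4-.5] for x,y in a])
hc=[(35,40,34),(35,-40,34),(-35,-40,34),(-35,40,34)]
ht=ct([(222,390),(352,340),(400,455),(270,500)],85,200,300)
hs=ct([(192,548),(125,400),(260,352),(333,490)],235,265,300)
x0=ray(T,ht.mean(0),34); print("holder top",x0,"side",ray(S,hs.mean(0),34))
for o in ([(T,hc,ht)],[(S,hc,hs)],[(T,hc,ht),(S,hc,hs)]):
    p,r=fit(o,[x0[0],x0[1],.35]);print(p.round(3),np.abs(r).max(0).round(2))
# head top centre
print("label", ray(T,ct([(292,407)],85,200,300)[0],79),ray(S,ct([(235,388)],235,265,300)[0],79))
bc=[(75,260,12),(75,-180,12),(-45,-180,12),(-45,260,12)]
bt=ct([(13,82),(728,28),(760,218),(28,275)],240,165)
x0=ray(T,bt.mean(0),12)
p,r=fit([(T,bc,bt)],[x0[0],x0[1]-40,0]);print("stand",p.round(3),r.round(2).tolist())
print("hole own",own(p,ray(T,ct([(321,154)],240,165)[0],100)))
# colours
for n,f in(("T",T),("S",S)):
    h=cv2.cvtColor(f["pixels"],cv2.COLOR_RGB2HSV).astype(int)
    q=proj(f,world(p,[(0,0,95),(0,90,100),(52,180,54),(50,90,57)])); print(n,"pred grip,sock,..",q.round(1).tolist())
    for c,lo,hi,z in(("red",0,6,54),("yel",22,32,57),("org",7,16,98)):
        m=((h[...,0]>=lo)&(h[...,0]<=hi)&(h[...,1]>150)&(h[...,2]>90))
        v,u=np.nonzero(m); k=(np.hypot(u-q[:,0].mean(),v-q[:,1].mean())<75)&(v<(210 if n=="T" else 999)); u,v=u[k],v[k]
        if n=="T" and c=="yel": k=u<340;u,v=u[k],v[k]
        if n=="S" and c=="yel": k=u>236;u,v=u[k],v[k]
        if len(u): print(c,len(u),u.min(),u.max(),v.min(),v.max(),u.mean().round(1),v.mean().round(1),"own",own(p,ray(f,(u.mean(),v.mean()),z)).round(1))
E
```

```text
holder top [484.67663596 292.81084961  34.        ] side [486.78053057 296.56272947  34.        ]
[4.85270e+02 2.92745e+02 3.96000e-01] [1.06 1.56]
[4.86953e+02 2.95096e+02 3.90000e-01] [0.45 1.15]
[4.86384e+02 2.94308e+02 3.91000e-01] [1.61 1.93]
label [486.71298015 293.17898205  79.        ] [485.10740725 293.23182807  79.        ]
stand [ 5.41325e+02 -1.57289e+02  7.30000e-02] [[-0.16, -0.35], [0.26, -0.54], [0.37, 0.33], [-0.49, 0.43]]
hole own [-1.18852145 90.79550131]
T pred grip,sock,.. [[360.3, 199.9], [320.2, 202.6], [276.8, 187.5], [315.5, 185.1]]
red 33 278 283 180 192 280.7 184.4 own [ 58.7 170.2]
yel 22 316 319 183 192 317.2 187.5 own [44.  86.5]
org 43 353 367 188 192 360.3 190.0 own [21.6 -2.1]
S pred grip,sock,.. [[264.1, 130.2], [266.6, 151.1], [246.7, 192.5], [246.2, 165.8]]
org 22 255 257 124 136 255.9 129.1 own [20.7 -2.1]
```

```bash
cat >> h.py <<'E'
def go(x,y,z,jaw,s=None):  # what is left, tool axes: shift with the present axes, and with the axes after the turn
    s=s or sense(); R=Ro.from_euler("xyz",s["tcp_rot"]).as_matrix()
    d=np.array([x,y,z])-s["eef_pos"]; a=jaw+np.pi/2-s["tcp_rot"][2]; a=(a+np.pi/2)%np.pi-np.pi/2
    R2=Ro.from_euler("z",a).as_matrix()@R
    print("shift now",(R.T@d).round(1),"after turn",(R2.T@d).round(1),"turn z",round(-a,3),"tilt",(s["tcp_rot"][:2]).round(4),"q",s["qpos"].round(2))
E
python3 -c "
from h import *
go(486,293.3,230,.39)"
```

```text
shift now [-309.7 -149.     0.9] after turn [-330.1   95.5    0.7] turn z 0.73 tilt [-3.1407  0.    ] q [ 1.12  0.35  1.63 -0.    1.16 -0.  ]
```

Request:
play_rows(moves=[[[0,0,0],[0,0,0.146],100],[[0,0,0],[0,0,0.146],100],[[0,0,0],[0,0,0.146],100],[[0,0,0],[0,0,0.146],100],[[0,0,0],[0,0,0.146],100],[[-0.033,0.0095,0],[0,0,0],100],[[-0.033,0.0095,0],[0,0,0],100],[[-0.033,0.0095,0],[0,0,0],100],[[-0.033,0.0095,0],[0,0,0],100],[[-0.033,0.0095,0],[0,0,0],100],[[-0.033,0.0095,0],[0,0,0],100],[[-0.033,0.0095,0],[0,0,0],100],[[-0.033,0.0095,0],[0,0,0],100],[[-0.033,0.0095,0],[0,0,0],100],[[-0.033,0.0095,0],[0,0,0],100],[[0,0,0],[0,0,0],100],[[0,0,0],[0,0,0],100]], squeeze=40)

```text
clock: 1.9
eef_pos: [485.8, 293.0, 231.1]
tcp_rot: [-3.141, -0.0, 1.959]
contact_force: [-0.4, 0.1, -0.1]
opening: 1.002
```

```bash
python3 -c "
from h import *
go(486,293.3,42,.39)"
```

```text
shift now [  0.2   0.4 189.1] after turn [  0.2   0.4 189.1] turn z -0.002 tilt [-3.1411e+00 -2.0000e-04] q [0.54 0.26 1.76 0.   1.12 0.15]
```

Request:
play_rows(moves=[[[0,0,0.03],[0,0,0],100],[[0,0,0.03],[0,0,0],100],[[0,0,0.03],[0,0,0],100],[[0,0,0.03],[0,0,0],100],[[0,0,0.03],[0,0,0],100],[[0,0,0.02],[0,0,0],100],[[0,0,0.019],[0,0,0],100],[[0,0,0],[0,0,0],100],[[0,0,0],[0,0,0],0],[[0,0,0],[0,0,0],0],[[0,0,0],[0,0,0],0],[[0,0,0],[0,0,0],0],[[0,0,0],[0,0,0],0],[[0,0,0],[0,0,0],0],[[0,0,0],[0,0,0],0],[[0,0,0],[0,0,0],0]])

```text
clock: 3.5
eef_pos: [486.1, 293.8, 43.2]
tcp_rot: [3.14, -0.0, 1.961]
contact_force: [-2.4, -0.1, 7.4]
opening: 0.298
```

```bash
python3 -c "
from h import *
go(541.3-90*np.sin(.073),-157.3+90*np.cos(.073),170,.073);print(sense()['opening'],sense()['eef_pos'])
f=[grab_frame(n)['pixels'] for n in ('top','side')]
c=lambda im,x,y:cv2.resize(im[y:y+100,x:x+130],(400,308),interpolation=cv2.INTER_CUBIC)
cv2.imwrite('pics/g.png',np.hstack([c(f[0],95,170),c(f[1],225,240)])[:,:,::-1])"
```

```text
shift now [-352.7  -92.1 -127. ] after turn [-363.9   22.3 -126.9] turn z 0.317 tilt [ 3.1404e+00 -3.0000e-04] q [0.54 0.51 1.89 0.   0.74 0.15]
0.2977554724085464 [486.07003485 293.78113692  43.223455  ]
```

View pics/g.png

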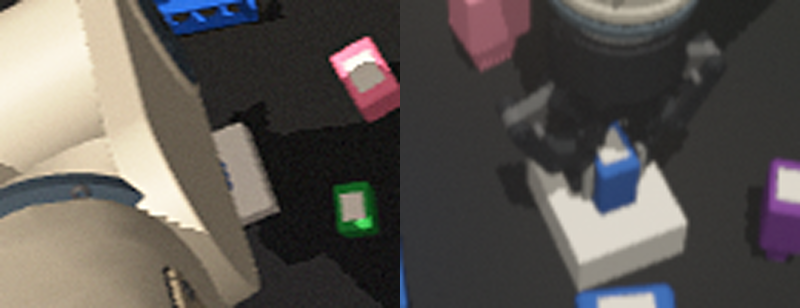

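Request:
play_rows(moves=[[[0,0,-0.02],[0,0,0],0],[[0,0,-0.03],[0,0,0],0],[[0,0,-0.03],[0,0,0],0],[[0,0,-0.03],[0,0,0],0],[[0,0,-0.017],[0,0,0],0],[[0,0,0],[0,0,0.106],0],[[0,0,0],[0,0,0.106],0],[[0,0,0],[0,0,0.105],0],[[-0.033,0.002,0],[0,0,0],0],[[-0.033,0.002,0],[0,0,0],0],[[-0.033,0.002,0],[0,0,0],0],[[-0.033,0.002,0],[0,0,0],0],[[-0.033,0.002,0],[0,0,0],0],[[-0.033,0.002,0],[0,0,0],0],[[-0.033,0.002,0],[0,0,0],0],[[-0.033,0.002,0],[0,0,0],0],[[-0.033,0.002,0],[0,0,0],0],[[-0.033,0.002,0],[0,0,0],0],[[-0.033,0.002,0],[0,0,0],0]])

```text
clock: 5.5
eef_pos: [533.9, -68.4, 169.4]
tcp_rot: [3.141, -0.0, 1.644]
contact_force: [-0.1, -0.1, -2.2]
opening: 0.3
```

Request:
play_rows(moves=[[[0,0,0],[0,0,0],0],[[0,0,0],[0,0,0],0],[[0,0,0],[0,0,0],0]])

```text
clock: 5.8
eef_pos: [533.7, -66.3, 169.2]
tcp_rot: [-3.141, -0.0, 1.644]
contact_force: [0.1, 0.8, -0.5]
opening: 0.298
```

Run:
```python
from h import *
go(541.3-90*np.sin(.073),-157.3+90*np.cos(.073),152,.073);s=sense();print(s['opening'],s['eef_pos'],s['contact_force'])
f={n:grab_frame(n) for n in('side','top')}
def c(im,x,y): return cv2.resize(im[y:y+80,x:x+100],(400,320),interpolation=cv2.INTER_CUBIC)
cv2.imwrite('pics/i.png',np.hstack([c(f['side']['pixels'],215,95),c(f['top']['pixels'],270,160)])[:,:,::-1])
```

```text
shift now [-1.3  0.9 17.2] after turn [-1.3  0.9 17.2] turn z 0.0 tilt [-3.1412e+00 -4.0000e-04] q [-0.13  0.29  1.88  0.    0.97 -0.2 ]
0.2978348655343501 [533.70868974 -66.3351127  169.20974262] [ 0.09348839  0.82846825 -0.5416292 ]
```

View pics/i.png

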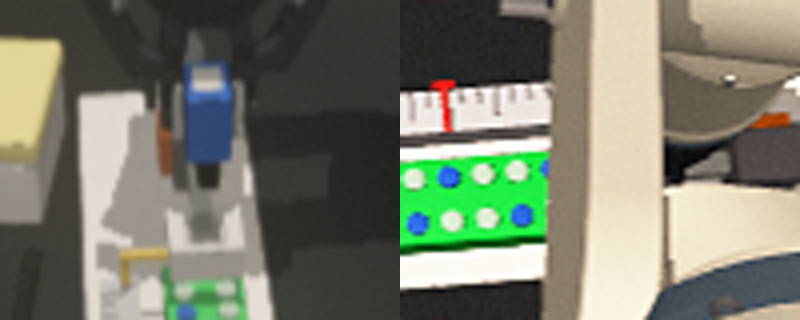

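Run:
```python
from h import *
S=grab_frame('side');s=sense()
st=[541.3,-157.3,.073]
pm=[s['eef_pos'][0],s['eef_pos'][1],s['tcp_rot'][2]-np.pi/2]
z=s['eef_pos'][2]-9.2
h=cv2.cvtColor(S['pixels'],cv2.COLOR_RGB2HSV).astype(int)
m=((h[...,0]>105)&(h[...,0]<125)&(h[...,1]>110)&(h[...,2]>60)).astype(np.uint8);m[:,:250]=0;m[:,290:]=0;m[145:]=0
v,u=np.nonzero(m);print('blue bbox',u.min(),u.max(),v.min(),v.max())
for r in(118,124,130): k=u[v==r];print(r,k.min(),k.max())
def q(p,P): return (( proj(S,world(p,P))-[215,95])*4+1.5).round(0).tolist()
print('module front bottom L,R then top L,R (crop)',q(pm,[(13,18,z),(-13,18,z),(13,18,z+45),(-13,18,z+45)]))
print('socket front L,R,back L,R',q(st,[(22,112,100),(-22,112,100),(22,68,100),(-22,68,100)]))
c=S['pixels'][95:175,240:290];x=cv2.resize(c,(500,800),interpolation=cv2.INTER_CUBIC)
x=x[200:800]
cv2.imwrite('pics/j.png',x[:,:,::-1])
```

```text
blue bbox 261 272 111 135
118 261 272
124 262 272
130 262 271
module front bottom L,R then top L,R (crop) [[188.0, 165.0], [235.0, 163.0], [188.0, 98.0], [235.0, 96.0]]
socket front L,R,back L,R [[173.0, 251.0], [248.0, 248.0], [169.0, 205.0], [242.0, 201.0]]
```

View pics/j.png

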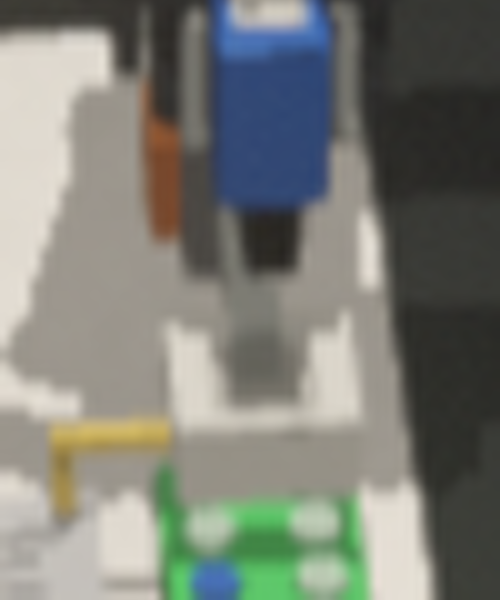

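Request:
play_rows(moves=[[[-0.001,0,0.015],[0,0,0],0],[[0,0,0.015],[0,0,0],0],[[0,0,0.006],[0,0,0],0],[[0,0,0.006],[0,0,0],0],[[0,0,0.004],[0,0,0],0],[[0,0,0.003],[0,0,0],0],[[0,0,0],[0,0,0],0]])

```text
clock: 6.65
eef_pos: [534.1, -67.9, 120.2]
tcp_rot: [-3.141, -0.0, 1.644]
contact_force: [0.5, 0.5, -1.0]
opening: 0.298
```

Freely entered (plug tip is ~13 mm below the mouth). Continue down.

Request:
play_rows(moves=[[[0,0,0.004],[0,0,0],0],[[0,0,0.004],[0,0,0],0],[[0,0,0.002],[0,0,0],0],[[0,0,0.001],[0,0,0],0],[[0,0,0.001],[0,0,0],0],[[0,0,0],[0,0,0],0]])

```text
clock: 7.25
eef_pos: [534.1, -68.0, 109.5]
tcp_rot: [-3.142, 0.0, 1.644]
contact_force: [-6.3, 0.9, 14.4]
opening: 0.3
```

Request:
play_rows(moves=[[[0,0,0.001],[0,0,0],0],[[0,0,0],[0,0,0],0],[[0,0,0],[0,0,0],60],[[0,0,0],[0,0,0],80],[[0,0,0],[0,0,0],80],[[0,0,0],[0,0,0],80],[[0,0,-0.02],[0,0,0],80],[[0,0,-0.03],[0,0,0],80],[[0,0,-0.03],[0,0,0],80],[[0,0,-0.02],[0,0,0],80],[[0,0,0],[0,0,0],80],[[0,0,0],[0,0,0],80]])

```text
clock: 8.45
eef_pos: [534.1, -67.9, 207.1]
tcp_rot: [3.141, 0.0, 1.644]
contact_force: [0.1, 0.3, 0.5]
opening: 0.8
```

Run:
```python
from h import *
go(541.3,-157.3,205,.073);s=sense();print(s['opening'],s['eef_pos'],s['contact_force'])
S=grab_frame('side')
c=S['pixels'][95:175,230:300];x=cv2.resize(c,(525,600),interpolation=cv2.INTER_CUBIC)
cv2.imwrite('pics/k.png',x[:,:,::-1])
st=[541.3,-157.3,.073]
print(((proj(S,world(st,[(13,108,100),(-13,108,100),(13,108,145),(-13,108,145),(13,72,145),(22,112,100),(-22,112,100),(0,0,115),(19,14,111)]))-[230,95])*7.5+3.2).round(0).tolist())
```

```text
shift now [-89.7   0.7   2.1] after turn [-89.7   0.7   2.1] turn z -0.0 tilt [3.1413 0.    ] q [-0.13  0.24  1.84  0.    1.05 -0.2 ]
0.8003713681822119 [534.06073642 -67.92902347 207.08312408] [0.09430261 0.34426744 0.54349012]
[[240.0, 462.0], [323.0, 458.0], [239.0, 347.0], [324.0, 343.0], [232.0, 276.0], [212.0, 472.0], [353.0, 465.0], [259.0, 218.0], [204.0, 256.0]]
```

View pics/k.png

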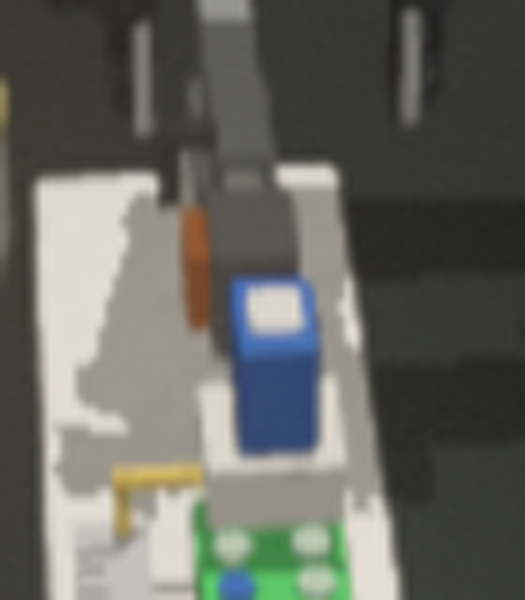

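Request:
play_rows(moves=[[[-0.03,0,0],[0,0,0],80],[[-0.03,0.0007,0],[0,0,0],80],[[-0.03,0,0],[0,0,0],80],[[0,0,0.02],[0,0,0],80],[[0,0,0.03],[0,0,0],80],[[0,0,0.03],[0,0,0],80],[[0,0,0.03],[0,0,0],80],[[0,0,0.02],[0,0,0],80],[[0,0,0],[0,0,0],80],[[0,0,0],[0,0,0],80]])

```text
clock: 9.5
eef_pos: [540.7, -157.5, 76.5]
tcp_rot: [-3.139, -0.001, 1.644]
contact_force: [-0.6, 0.3, 0.2]
opening: 0.801
```

Run:
```python
from h import *
go(541.3,-157.3,77,.073);s=sense();print(s['opening'],s['eef_pos'],s['contact_force'])
f={n:grab_frame(n)['pixels'] for n in('side','top')}
def c(im,x,y): return cv2.resize(im[y:y+90,x:x+90],(400,400),interpolation=cv2.INTER_CUBIC)
cv2.imwrite('pics/l.png',np.hstack([c(f['side'],215,85),c(f['top'],255,160)])[:,:,::-1])
```

```text
shift now [ 0.1  0.6 -0.5] after turn [ 0.1  0.6 -0.5] turn z 0.0 tilt [-3.1395e+00 -8.0000e-04] q [-0.29  0.45  1.89 -0.    0.81 -0.36]
0.8005891574881797 [ 540.70265477 -157.4746828    76.49589611] [-0.55165669  0.31017464  0.16260378]
```

View pics/l.png

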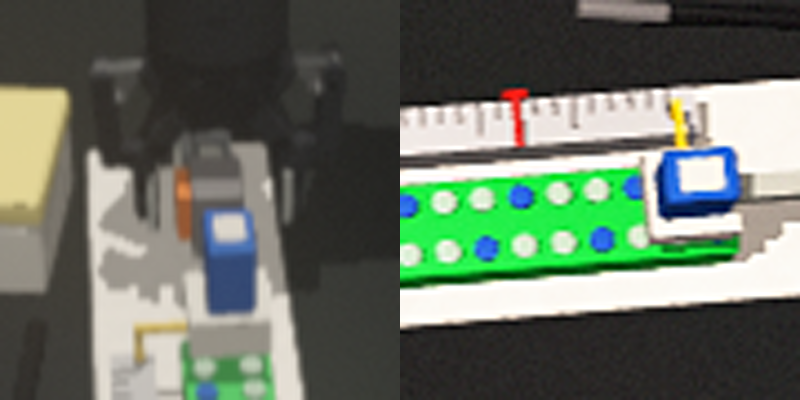

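Request:
play_rows(moves=[[[0,0,0],[0,0,0],50],[[0,0,0],[0,0,0],30],[[0,0,0],[0,0,0],20],[[0,0,0],[0,0,0],0],[[0,0,0],[0,0,0],0],[[0,0,0],[0,0,0],0],[[0,0,0],[0,0,0],0],[[0,0,0],[0,0,0],0]], squeeze=50)

```text
clock: 10.4
eef_pos: [542.6, -158.1, 79.1]
tcp_rot: [3.139, 0.001, 1.644]
contact_force: [-4.5, 0.2, 12.1]
opening: 0.351
```

Request:
play_rows(moves=[[[0.002,0,0],[0,0,0],0],[[0.004,0,0],[0,0,0],0],[[0.005,0,0],[0,0,0],0],[[0.005,0,0],[0,0,0],0],[[0.005,0,0],[0,0,0],0],[[0.005,0,0],[0,0,0],0],[[0.005,0,0],[0,0,0],0],[[0.005,0,0],[0,0,0],0],[[0.004,0,0],[0,0,0],0],[[0,0,0],[0,0,0],0],[[0,0,0],[0,0,0],0]])

```text
clock: 11.5
eef_pos: [539.5, -118.3, 79.1]
tcp_rot: [3.139, 0.001, 1.644]
contact_force: [-5.2, -1.7, 13.2]
opening: 0.348
```

```bash
cat > m.py <<'E'
from h import *
import sys
st=[541.3,-157.3,.073];s=sense();print(own(st,s['eef_pos']).round(1),s['eef_pos'][2].round(1),s['opening'].round(3),s['contact_force'].round(1))
f=grab_frame('top');p=f['pixels'].astype(int)
h=cv2.cvtColor(f['pixels'],cv2.COLOR_RGB2HSV).astype(int)
for c,lo,hi,z in(("red",0,6,55),("yel",20,33,80),("yel",20,33,57)):
    m=(h[...,0]>=lo)&(h[...,0]<=hi)&(h[...,1]>120)&(h[...,2]>90); m[:170]=0;m[205:]=0;m[:,:245]=0;m[:,330:]=0
    v,u=np.nonzero(m)
    if len(u): 
        o=np.array([own(st,ray(f,(a,b),z)) for a,b in zip(u,v)]); print(c,len(u),"own mean",o.mean(0).round(1),"x",o[:,0].min().round(),o[:,0].max().round())
b=(h[...,0]>105)&(h[...,0]<125)&(h[...,1]>110)&(h[...,2]>60)
if len(sys.argv)>1:
    S=grab_frame('side')['pixels']
    cc=lambda im,x,y:cv2.resize(im[y:y+90,x:x+90],(400,400),interpolation=cv2.INTER_CUBIC)
    cv2.imwrite(sys.argv[1],np.hstack([cc(S,215,110),cc(f['pixels'],245,160)])[:,:,::-1])
E
python3 m.py
```

```text
Traceback (most recent call last):
  File "m.py", line 3, in <module>
    st=[541.3,-157.3,.073];s=sense();print(own(st,s['eef_pos']).round(1),s['eef_pos'][2].round(1),s['opening'].round(3),s['contact_force'].round(1))
                                                                                                  ^^^^^^^^^^^^^^^^^^
AttributeError: 'float' object has no attribute 'round'
```

```bash
sed -i "s/s\['opening'\].round(3)/s['opening']/" m.py; python3 m.py
```

```text
[ 1.1 39. ] 79.1 0.34766694770155593 [-5.2 -1.7 13.2]
red 35 own mean [ 58.4 170.1] x 40.0 69.0
yel 28 own mean [ 39.  129.3] x 27.0 50.0
yel 28 own mean [ 44.2 126.9] x 32.0 56.0
```

Request:
play_rows(moves=[[[0.004,0,0],[0,0,0],0],[[0.005,0,0],[0,0,0],0],[[0.005,0,0],[0,0,0],0],[[0.005,0,0],[0,0,0],0],[[0.005,0,0],[0,0,0],0],[[0.005,0,0],[0,0,0],0],[[0.005,0,0],[0,0,0],0],[[0.004,0,0],[0,0,0],0],[[0.002,0,0],[0,0,0],0],[[0,0,0],[0,0,0],0],[[0,0,0],[0,0,0],0],[[0,0,0],[0,0,0],0]])

```text
clock: 12.75
eef_pos: [536.5, -78.5, 79.1]
tcp_rot: [3.139, 0.001, 1.644]
contact_force: [-4.8, -2.5, 14.3]
opening: 0.347
```

```bash
python3 m.py pics/n.png
```

```text
[ 1. 79.] 79.1 0.34662471782276916 [-4.8 -2.5 14.3]
red 21 own mean [ 65.6 170.5] x 59.0 69.0
yel 26 own mean [ 37.7 169.9] x 27.0 51.0
yel 26 own mean [ 42.8 168.5] x 32.0 56.0
```

View pics/n.png

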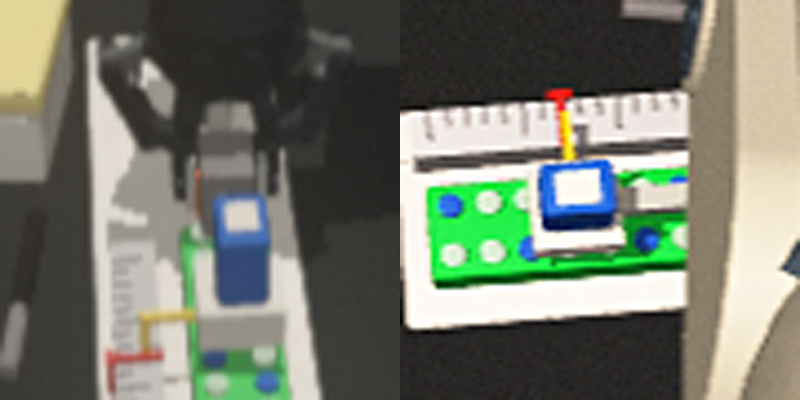

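```bash
python3 -c "
from h import *
s=sense();print(abs(s['qvel']).max(),s['opening'],s['eef_pos']);print(sign_off())"
```

```text
0.0013964650966584043 0.35155188890458955 [536.51368765 -78.48882418  79.1435662 ]
the job is handed in; nothing more can be done
None
```

I moved the blue module from its parking block into the boom's socket and let go of it with the boom still stowed. I then squeezed the grip block at 50 N, drew the boom out about 80 mm to the red mark, and handed in still holding it. No verdict was reported.

The last checks before hand-in showed:
- **Pointer:** it lines up with the mark in both views. The top camera puts the pointer at 168.5–169.9 mm along the stand and the mark at 170.5 mm, so within about 2 mm (5 mm allowed). The spread comes from the height assumed for the pointer.
- **Mark:** it is still where it was at the start, 170.1 before and 170.5 mm after, within measuring noise.
- **Lock button:** the jaw opening of about 0.35 fits the 32 mm squeezed width and not 38 mm, so the button should be fully in. I had no direct reading of its travel or of the force on it.
- **Module:** it still looks seated and upright in both views. After release, the lower edge of its head looked about 1 pixel higher than predicted and its top edge slightly lower. I put that down to image blur.
- **Arm:** at rest. A steady 14 N upward force on the tool appeared when the fingers closed on the grip block and stayed. It is well under the limits.

The run took about 13 s of the 51 s allowed. The arm stayed clear of the tube rack, the marker pen and the tip box throughout, but I did not measure their positions again.

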